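Return run: reverse the sample row onto the second rack

TASK

The samples are to be measured a second time in the opposite order, to check for drift. Move all four bottles, one after another, from the rack they stand on to the empty rack in reverse order: the bottle that stood at the left end goes to the place at the right end, the second from the left to the second from the right, and so on. Set each one down gently and upright, centred in its engraved circle, without dropping or tipping over any of them.

Things in the scene. Friction and masses are not known exactly. Their poses are not given: they have to be found in the camera images.
- white_bottle: opaque white plastic bottle with a broad round screw cap (fixed on), loose; the stoutest of the four. Body 68 mm in diameter up to about 110 mm, overall 158 mm high; the cap is 51 mm in diameter and occupies the top 20 mm (138 to 158 mm above the underside): take it across the cap, about 147 mm up. 0.4 to 0.72 kg. Origin: centre of its underside, z up along its axis. 
- dropper: slim small dropper bottle with a black collar and rubber teat, rigid as modelled, loose; the thinnest of the four. Body 33 mm in diameter, overall 107 mm high. Body straight to about 45 mm up; the collar, about 26 mm in diameter, runs from 52 to 70 mm, the thinner teat above it. Can be taken across the collar, about 62 mm up. About 0.06 kg. Origin: centre of its underside, z up along its axis. 
- glass_bottle: tall clear glass reagent bottle with a ball-like glass stopper (fixed in), loose; the tallest of the four. Body 72 mm in diameter up to about 95 mm, overall 168 mm high; the stopper knob is 28 mm in diameter from 135 to 160 mm above the underside: take it across the knob, about 150 mm up. 0.2 to 0.4 kg. Origin: centre of its underside, z up along its axis. 
- vial: short wide glass sample bottle with a short narrow open neck, loose. Body 58 mm in diameter from the underside to about 70 mm, then sloping shoulder to the 34 mm neck; 103 mm high. Can be taken across the body about 58 mm up. About 0.14 kg. Origin: centre of its underside, z up along its axis. 
- pad_white_bottle: square grey plastic pad, 84 x 84 x 3 mm, fixed on the start rack, one of four identical ones; this is the pad on which the white bottle stands at the start. It never moves, so it still shows later where that bottle came from. Origin: centre of its underside, its top is 3 mm above.
- pad_dropper: square grey plastic pad, 84 x 84 x 3 mm, fixed on the start rack, one of four identical ones; this is the pad on which the dropper bottle stands at the start. It never moves, so it still shows later where that bottle came from. Origin: centre of its underside, its top is 3 mm above.
- pad_glass_bottle: square grey plastic pad, 84 x 84 x 3 mm, fixed on the start rack, one of four identical ones; this is the pad on which the stoppered glass bottle stands at the start. It never moves, so it still shows later where that bottle came from. Origin: centre of its underside, its top is 3 mm above.
- pad_vial: square grey plastic pad, 84 x 84 x 3 mm, fixed on the start rack, one of four identical ones; this is the pad on which the small wide bottle stands at the start. It never moves, so it still shows later where that bottle came from. Origin: centre of its underside, its top is 3 mm above.
- start_rack: fixed aluminium board, 100 x 430 mm, top 12 mm high, on which the four bottles stand at the start; may be the nearer or the farther rack. Origin: centre of its underside; its y runs along the row to the robot's left (within 0.1 rad of world y). Four places at y = -150, -50, 50, 150 mm, x = 0, each under a grey pad. Steel loops 44 mm high at both ends, 206 mm from the middle.
- return_rack: the empty rack, to be filled: same fixed aluminium board and end loops as start_rack, flat top 12 mm above its underside, nothing holds the bottles sideways. Origin: centre of its underside; y along the row to the robot's left (within 0.1 rad of world y). Four places at y = -150, -50, 50, 150 mm, x = 0, each an engraved circle 84 mm across.
Mind the look-alikes: they are no part of the job. Of the things shaped like the vial, the glass one is meant.

How it is judged:
By the outcome, as a careful person would: the job done as asked, in the order asked, and still so for the second after the job is handed in, with the robot touching nothing.
It also fails if it takes over 120 s, if anything falls off the work surface, if the arm or the gripper's body presses on something with over 40 N, if the wrist force passes 120 N, or if a joint passes its speed limit or range.

ROBOT

A 6-joint arm with a two-finger parallel gripper is mounted at the origin on a cart in front of the work surface, level with it; the furniture and walls round the work are solid. World frame = base frame: x ahead of the robot, y to its left, z up, the work surface at z = 0. Lengths are in m, angles in degrees, forces in N, time in s.
With the tool pointing down it reaches from about 0.3 to 0.85 m from the base axis. Payload 4.2 kg.
Tool frame: the origin (TCP) lies midway between the tips of the shut fingers; the grasp point (between the pads) lies 19 mm behind it; z points along the fingers, y is the line along which they close (so a half turn about z gives the same grasp; the last joint's range is limited). The gripper opens to 91 mm and grips with 3 to 60 N. Pads are 32 mm wide; open, the fingers measure 118 mm over their backs; the gripper's body (76 mm by 178 mm) begins 60 mm behind the grasp point.
Start: joints at [-70.015, 18.312, 89.639, -0, 72.044, -1.146], TCP at [0.207, -0.536, 0.214] pointing down, gripper open.
Joint ranges: [-177.97, 177.97], [-48.28, 115.42], [12.27, 149.76], [-77.06, 257.06], [2.81, 150.46], [-146.56, 146.56]. Speed limits (degrees/s): [147.25, 147.25, 180, 180, 180, 180].

INTERFACE

Orientations are given as [roll, pitch, yaw] about the fixed x, y, z axes, in that order (R = Rz(yaw) Ry(pitch) Rx(roll)).
In Python, from bench import observe, capture, hand_in gives the robot as it stands.
- The arm moves only by the tool carry_out, never from a script. Its argument "steps" is a list that holds one entry, the list of rows, each a list of 7 numbers: the turn, a rotation vector about the world's x, y, z in rad, then the shift along the world's x, y, z in mm, then the closure, from -1 (fully open) to 1 (shut), so that 0 is half open. A call has 1 to 10 rows; each row shifts and turns the commanded pose from where the row before left it; what a row does not reach is not made up. A row lasts 1/12 s, in which the tool goes at most 41.7 mm and 7.16 degrees, less where a joint would pass 70% of its speed; a pose out of reach is approached as far as the arm can. A call with a gripper value outside its range is refused whole. The fingers move at their own pace and stop on an object; "grip_force" is the grip in N (left out, the last holds). Time passes only in rows, so rows that do not move let the fingers close. It gives the time, the measured TCP pose, the force, the opening and the grip force at its end, in the units of the state.
- observe(): the state, without advancing time (a new reading comes with each control period).
- capture(name): name is "scene" or "top"; returns a dict with "image" (400x640x3 uint8, red, green, blue), "depth" (400x640 float32, m along the optical axis (not along the pixel's ray), 0 where there is no reading), "intrinsics" (3x3 intrinsics, pixels), "k1" (the pictures are not rectified: a ray, as slopes to the right and down, at radius r is drawn at 1 + k1 r^2 times it, then the intrinsics apply), "rvec" (rotation vector, rad) and "tvec" (3), from world to camera coordinates, as OpenCV has them. Camera axes: x right, y down, z forward; pixel columns grow to the right and rows downward; lengths in m; the calibration is good to about 2 mm. A picture is of the moment at which its call begins.
- hand_in(): hands the job in; it is judged then, once.
The state is a dict: "t": time; "q": joint angles; "qvel": joint speeds; "joint_efforts": joint torques, N m; "tcp_pos": TCP position; "orientation": TCP orientation; "wrist_force": force on the tool from outside, world axes, zero at the start; "wrist_torque": the same for the moment, N m; "finger_gap": opening from 0.0 (shut) to 1.0 (fully open); "grip_force": force on a finger pad.
Only numpy, scipy, OpenCV 4.12 (cv2) and the standard library are available. Lean on these libraries where they do the work, as an engineer would, in place of code of your own. Each camera call takes 0.05 s, during which the arm holds its last target. There are 200 camera calls.

## Working session

There is one attempt and no reset: what is moved stays moved. The work goes in short steps, Python scripts to look and compute and a tool call to move; the robot and the scene stay as the last step left them, time stands still between calls to the robot, and variables do not carry over. Pictures are saved under pics/ and viewed, at most 14 in all, crops included, and the job is handed in when it is done.

Besides the shell and the picture viewer there is one more tool, called as name([rows], argument=value, ...), one row to a line, values as JSON. carry_out: Moves the arm, as the interface text tells. Its arguments: {"type":"object","properties":{"steps":{"type":"array","items":{"type":"array","items":{"type":"array","items":{"type":"number"}}}},"grip_force":{"type":"number"}},"required":["steps"]}

```bash
mkdir -p pics; ls
python3 - <<'E'
from bench import observe,capture
import cv2,numpy as np
print(observe())
for n in("scene","top"):
    c=capture(n); cv2.imwrite(f"pics/{n}0.png",c["image"][...,::-1]); np.savez(f"{n}0.npz",**c)
    print(n,c["intrinsics"],c["k1"],c["rvec"],c["tvec"])
E
```

```text
pics
{'t': 0.0, 'q': array([-7.00145868e+01,  1.83497875e+01,  8.97062445e+01, -2.32604973e-03,
        7.20423315e+01, -1.14687087e+00]), 'qvel': array([-0.01750076, -0.0368133 ,  0.07979428, -0.06089292, -0.09801841,
        0.02930055]), 'joint_efforts': array([ 7.39522766e-04, -4.12462771e+01, -2.31974727e+01,  7.27389241e-02,
        4.58810362e-02, -1.67988305e-04]), 'tcp_pos': array([ 0.20710957, -0.53587056,  0.21313995]), 'orientation': array([-1.79901612e+02,  2.42280448e-04,  2.11330033e+01]), 'wrist_force': array([-0.80294948,  0.19410979,  0.32168858]), 'wrist_torque': array([-0.00093272, -0.07319484, -0.00710449]), 'grip_force': 0.0, 'finger_gap': 0.9980501316375443}
scene [[508.78448553   0.         320.26068307]
 [  0.         508.78448553 200.46366897]
 [  0.           0.           1.        ]] -0.10656636589636048 [ 0.802213   -2.32649258  1.35761178] [0.37735395 0.19266751 0.73880479]
top [[428.31317867   0.         311.21479674]
 [  0.         428.31317867 198.30812577]
 [  0.           0.           1.        ]] -0.09167118583982244 [ 2.15947293 -2.2013042   0.08895094] [0.02445075 0.48020875 0.92495114]
```

View pics/scene0.png

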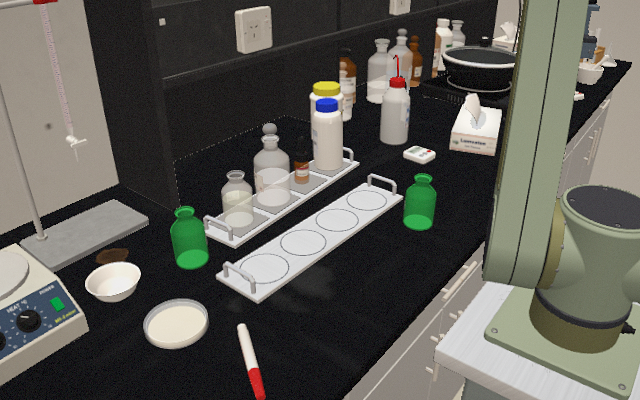

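View pics/top0.png

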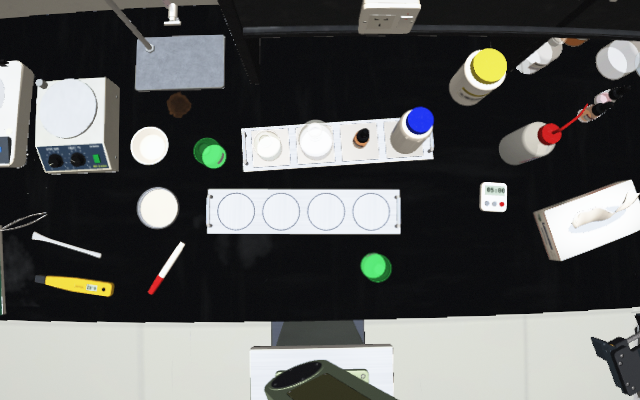

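The top view shows the far start rack, spanning about (242,130) to (432,160), holding these bottles from left to right:
- Clear vial at (267,146)
- Glass bottle at (316,140)
- Dropper at (362,137)
- Blue-capped white bottle at (411,130)

The return rack spans about (208,190) to (400,234).

The look-alikes are green vial-shaped bottles at top (210,153) and (375,266), and a yellow-capped white bottle at (480,75) standing off the rack. The vial meant is the clear glass one on the rack at (267,146), and the white bottle meant is the blue-capped one on the rack.

```bash
cat > h.py <<'E'
import numpy as np,cv2
from bench import observe,capture
def und(c,px):
    p=np.asarray(px,float).reshape(-1,2); K=c["intrinsics"]
    d=(p-[K[0,2],K[1,2]])/[K[0,0],K[1,1]]; u=d.copy()
    for _ in range(20): u=d/(1+c["k1"]*(u**2).sum(1,keepdims=True))
    return u
def cast(c,px,z):
    u=und(c,px); R=cv2.Rodrigues(np.asarray(c["rvec"],float))[0]; t=np.asarray(c["tvec"],float).ravel()
    o=-R.T@t; d=np.c_[u,np.ones(len(u))]@R
    s=(z-o[2])/d[:,2]; return o+d*s[:,None]
def proj(c,P):
    R=cv2.Rodrigues(np.asarray(c["rvec"],float))[0]; p=np.asarray(P,float).reshape(-1,3)@R.T+np.asarray(c["tvec"],float).ravel()
    u=p[:,:2]/p[:,2:]; r2=(u**2).sum(1,keepdims=True); u=u*(1+c["k1"]*r2)
    K=c["intrinsics"]; return u*[K[0,0],K[1,1]]+[K[0,2],K[1,2]]
E
python3 - <<'E'
from h import *
c=dict(np.load("top0.npz")); im=c["image"]; 
b=im.min(2)
def rect(m,z):
    n,l,s,ce=cv2.connectedComponentsWithStats(m.astype(np.uint8))
    i=1+s[1:,4].argmax(); ys,xs=np.nonzero(l==i)
    P=cast(c,np.c_[xs,ys],z)[:,:2].astype(np.float32)
    return cv2.minAreaRect(P), s[i]
m=np.zeros(b.shape,bool); m[180:245,195:412]=b[180:245,195:412]>110
r,s=rect(m,.012); print("return",r,s)
m=np.zeros(b.shape,bool); m[110:178,236:440]=b[110:178,236:440]>110
r,s=rect(m,.012); print("start",r,s)
# front edge of start rack: line fit lower edge columns
pts=[]
for x in range(250,430,2):
    col=np.nonzero(b[120:178,x]>110)[0]
    pts.append((x,120+col.max()+.5))
P=cast(c,pts,.012)[:,:2]; v=cv2.fitLine(P.astype(np.float32),cv2.DIST_HUBER,0,.01,.01).ravel(); print("front line",v, "front y range")
hsv=cv2.cvtColor(im,cv2.COLOR_RGB2HSV)
m=((hsv[...,0]>105)&(hsv[...,0]<130)&(hsv[...,1]>150)&(hsv[...,2]>80)); m[:100]=0;m[150:]=0;m[:,:380]=0
ys,xs=np.nonzero(m); print("blue",len(xs),(xs.min()+xs.max())/2,(ys.min()+ys.max())/2, cast(c,[(xs.mean(),ys.mean())],.173))
# return circles
cr=im[180:245,195:412]; 
big=cv2.resize(im[95:245,190:445],None,fx=3.1,fy=3.1,interpolation=cv2.INTER_CUBIC); cv2.imwrite("pics/topcrop.png",big[...,::-1])
E
```

```text
return ((0.45340555906295776, 0.03427502512931824), (0.43324121832847595, 0.09821443259716034), 88.91661071777344) [ 206  189  195   45 8734]
start ((0.6123254299163818, -0.04697197675704956), (0.11567196249961853, 0.43415921926498413), 3.0155892372131348) [ 241  110  193   62 7827]
front line [ 0.05058128 -0.99871993  0.5546491  -0.04874251] front y range
blue 591 419.5 119.5 [[ 0.61302915 -0.19226426  0.173     ]]
```

View pics/topcrop.png

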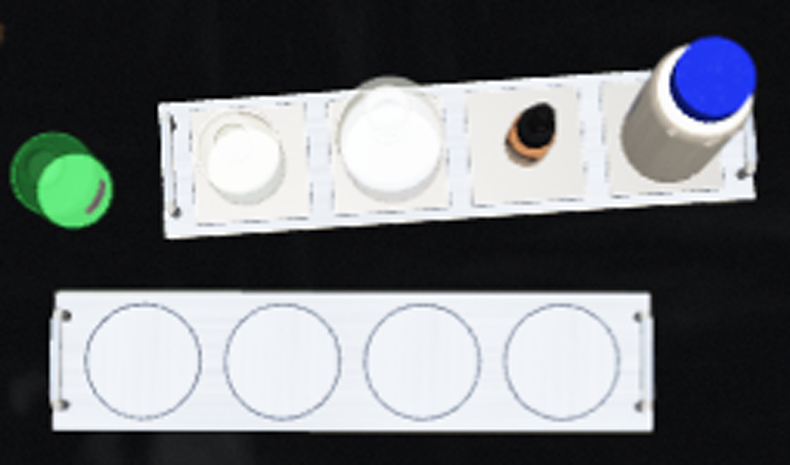

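The crop shows the four clear/blue-capped bottles on their pads on the start rack, and the four empty circles below at crop (143,361), (282,361), (420,361) and (562,361). The green vial at crop (65,185) stands off the rack, so it is ruled out; the clear vial at crop (243,160) is the one meant. Next I'll use depth and both views to locate each bottle's axis.

Run:
```python
from h import *
c=dict(np.load("top0.npz")); f=lambda x,y:(x/3.1+190-.34,y/3.1+95-.34)
print("circles",cast(c,[f(143,361),f(282,361),f(420,361),f(562,361)],.012)[:,:2].round(4).tolist())
P=cast(c,[f(165,238),f(755,198),f(160,103)],.012)[:,:2]; print("start corners",P.round(4).tolist())
d=P[0]-P[1]; print(np.linalg.norm(d)); d/=np.linalg.norm(d); n=np.array([d[1],-d[0]])
C=(P[0]+P[1])/2+.05*n; print("start centre",C,"y axis",d)
for k in(150,50,-50,-150): print(k,(C+d*k/1000).round(4))
# depth clouds from both cams, in rack frame
for nme in("top","scene"):
    c=dict(np.load(nme+"0.npz")); D=c["depth"]; h,w=D.shape; g=np.stack(np.meshgrid(np.arange(w),np.arange(h)),-1).reshape(-1,2)
    R=cv2.Rodrigues(c["rvec"])[0]; u=und(c,g); z=D.reshape(-1); X=(np.c_[u*z[:,None],z]-c["tvec"])@R; X=X[z>0]
    L=np.c_[(X[:,:2]-C)@n,(X[:,:2]-C)@d,X[:,2]]
    for k in(.15,.05,-.05,-.15):
        for lo,hi in((.03,.06),(.06,.09),(.09,.12),(.12,.15),(.15,.19)):
            q=L[(abs(L[:,1]-k)<.05)&(abs(L[:,0])<.06)&(L[:,2]>lo)&(L[:,2]<hi)]
            if len(q)>8:print(nme,k,lo,len(q),np.percentile(q,[3,97],axis=0).round(3).tolist())
c=dict(np.load("scene0.npz")); im=c["image"][75:245,200:400]
cv2.imwrite("pics/scenecrop.png",cv2.resize(im,None,fx=3.5,fy=3.5,interpolation=cv2.INTER_CUBIC)[...,::-1])
```

```text
circles [[0.4559, 0.1834], [0.454, 0.0836], [0.4521, -0.0151], [0.4501, -0.1169]]
start corners [[0.5445, 0.1671], [0.566, -0.2619], [0.6441, 0.1705]]
0.42953719694728765
start centre [ 0.60518958 -0.04492348] y axis [-0.05005542  0.99874644]
150 [0.5977 0.1049]
50 [0.6027 0.005 ]
-50 [ 0.6077 -0.0949]
-150 [ 0.6127 -0.1947]
top 0.15 0.03 65 [[-0.032, 0.124, 0.031], [-0.005, 0.172, 0.059]]
top 0.15 0.06 306 [[-0.032, 0.125, 0.064], [0.022, 0.179, 0.09]]
top 0.15 0.09 336 [[-0.026, 0.131, 0.09], [0.015, 0.174, 0.118]]
top 0.05 0.03 60 [[-0.038, 0.015, 0.032], [-0.015, 0.078, 0.059]]
top 0.05 0.06 70 [[-0.039, 0.017, 0.061], [-0.017, 0.079, 0.089]]
top 0.05 0.09 528 [[-0.038, 0.017, 0.098], [0.028, 0.082, 0.12]]
top 0.05 0.12 235 [[-0.027, 0.026, 0.12], [0.013, 0.072, 0.149]]
top 0.05 0.15 245 [[-0.02, 0.037, 0.151], [0.006, 0.066, 0.183]]
top -0.05 0.03 61 [[-0.018, -0.064, 0.031], [0.007, -0.034, 0.06]]
top -0.05 0.06 120 [[-0.016, -0.063, 0.061], [0.009, -0.037, 0.085]]
top -0.05 0.09 55 [[-0.009, -0.057, 0.093], [0.005, -0.044, 0.119]]
top -0.05 0.12 9 [[-0.006, -0.054, 0.12], [0.0
[... 836 characters left out ...]
scene 0.05 0.15 283 [[-0.019, 0.042, 0.151], [0.007, 0.066, 0.183]]
scene -0.05 0.03 204 [[-0.017, -0.061, 0.031], [0.011, -0.035, 0.059]]
scene -0.05 0.06 182 [[-0.016, -0.059, 0.061], [0.009, -0.037, 0.087]]
scene -0.05 0.09 97 [[-0.009, -0.057, 0.091], [0.004, -0.043, 0.119]]
scene -0.05 0.12 10 [[-0.006, -0.055, 0.12], [0.002, -0.048, 0.123]]
scene -0.15 0.03 342 [[-0.035, -0.161, 0.031], [0.018, -0.119, 0.059]]
scene -0.15 0.06 365 [[-0.034, -0.163, 0.061], [0.02, -0.118, 0.089]]
scene -0.15 0.09 376 [[-0.033, -0.164, 0.091], [0.018, -0.118, 0.119]]
scene -0.15 0.12 434 [[-0.032, -0.165, 0.121], [0.022, -0.119, 0.149]]
scene -0.15 0.15 351 [[-0.022, -0.17, 0.151], [0.02, -0.127, 0.175]]
```

View pics/scenecrop.png

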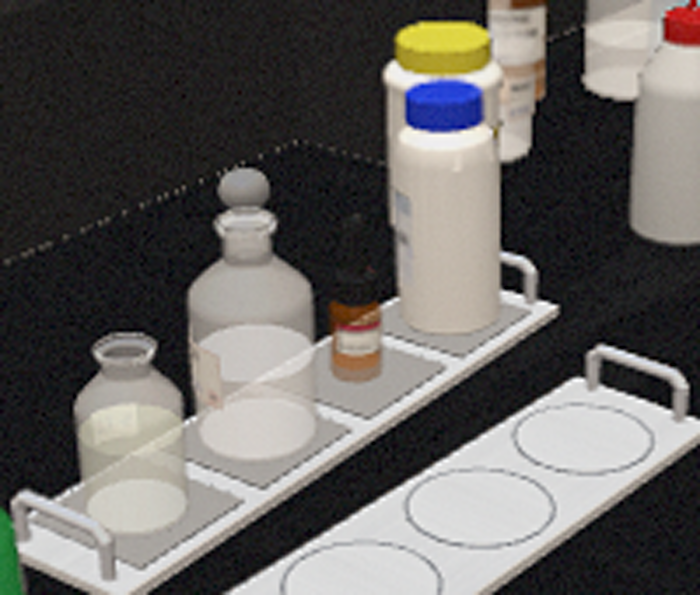

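Depth gives good axes in both views, as world xy:

| Bottle | Start | Target |
|---|---|---|
| White | (.613, -.192) | (.456, .184) |
| Dropper | (.606, -.095) | (.454, .084) |
| Glass | (.599, .006) | (.452, -.016) |
| Vial | (.594, .107) | (.450, -.116) |

The scene crop confirms it: the blue-capped bottle at (447,200) stands on the rack and the yellow-capped one behind it does not, while the clear vial at (130,450) stands on the left pad. I'll go in this order, closing across the row (yaw 90), starting with the white bottle.

carry_out([
  [[0, 0, 0.1, 0, 0, 20, -1], [0, 0, 0.12, 15, 15, 20, -1], [0, 0, 0.12, 22, 20, 0, -1], [0, 0, 0.12, 25, 20, 0, -1], [0, 0, 0.12, 25, 20, 0, -1], [0, 0, 0.12, 25, 20, 0, -1], [0, 0, 0.12, 25, 20, 0, -1], [0, 0, 0.12, 25, 20, 0, -1], [0, 0, 0.12, 25, 20, 0, -1], [0, 0, 0.12, 25, 20, 0, -1]],
])

```text
t: 0.93
tcp_pos: [0.4201, -0.36, 0.2536]
orientation: [-180.0, -0.0, 89.1]
wrist_force: [0.3, -0.1, -0.9]
finger_gap: 0.999
grip_force: 0.0
```

carry_out([
  [[0, 0, 0.02, 25, 22, 0, -1], [0, 0, 0, 25, 22, 0, -1], [0, 0, 0, 25, 22, 0, -1], [0, 0, 0, 25, 22, 0, -1], [0, 0, 0, 25, 22, 0, -1], [0, 0, 0, 22, 22, 0, -1], [0, 0, 0, 18, 15, 0, -1], [0, 0, 0, 10, 10, 0, -1], [0, 0, 0, 0, 0, 0, -1], [0, 0, 0, 0, 0, 0, -1]],
])

```text
t: 1.77
tcp_pos: [0.5938, -0.2044, 0.2534]
orientation: [-179.9, 0.0, 89.9]
wrist_force: [-0.1, -0.2, 0.6]
finger_gap: 1.001
grip_force: 0.0
```

carry_out([
  [[0, 0, 0, 10, 6, 0, -1], [0, 0, 0, 9, 6, 0, -1], [0, 0, 0, 0, 0, -15, -1], [0, 0, 0, 0, 0, -20, -1], [0, 0, 0, 0, 0, -20, -1], [0, 0, 0, 0, 0, -20, -1], [0, 0, 0, 0, 0, -15, -1], [0, 0, 0, 0, 0, -10, -1], [0, 0, 0, 0, 0, -8, -1], [0, 0, 0, 0, 0, -2, -1]],
])

```text
t: 2.6
tcp_pos: [0.6129, -0.1924, 0.1428]
orientation: [-179.9, -0.0, 89.9]
wrist_force: [-0.2, -0.3, -0.1]
finger_gap: 1.001
grip_force: 0.0
```

Run:
```python
from h import *
s=observe(); print(s["tcp_pos"],s["wrist_force"])
c=capture("scene"); im=c["image"]; u,v=proj(c,[s["tcp_pos"]])[0].astype(int); print(u,v)
cv2.imwrite("pics/g1.png",cv2.resize(im[v-90:v+90,u-100:u+100],None,fx=3,fy=3,interpolation=cv2.INTER_CUBIC)[...,::-1])
```

```text
[ 0.61293517 -0.19244635  0.14283752] [-0.15112618 -0.26192899 -0.05359171]
326 114
```

View pics/g1.png

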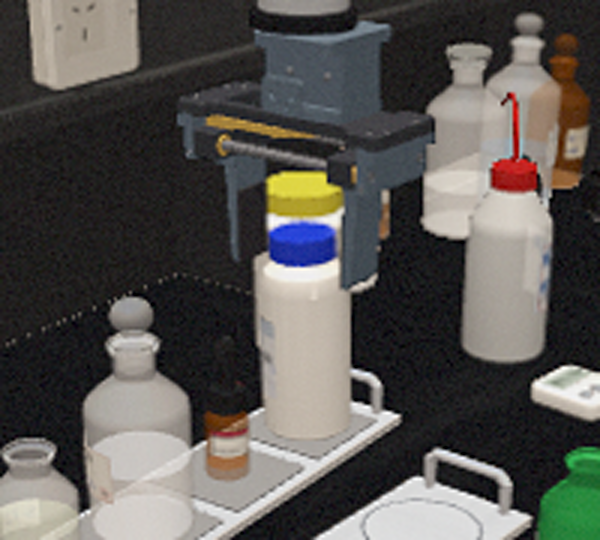

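The fingers straddle the blue cap at crop (304,243), on either side of it along x. Closing now.

carry_out([
  [[0, 0, 0, 0, 0, 0, -0.2], [0, 0, 0, 0, 0, 0, 0], [0, 0, 0, 0, 0, 0, 0.2], [0, 0, 0, 0, 0, 0, 0.5], [0, 0, 0, 0, 0, 0, 1], [0, 0, 0, 0, 0, 0, 1], [0, 0, 0, 0, 0, 0, 1], [0, 0, 0, 0, 0, 0, 1]],
], grip_force=30)

```text
t: 3.32
tcp_pos: [0.6141, -0.1924, 0.1444]
orientation: [179.9, 0.0, 89.9]
wrist_force: [1.3, -1.1, 0.3]
finger_gap: 0.617
grip_force: 28.9
```

carry_out([
  [[0, 0, 0, 0, 0, 2, 1], [0, 0, 0, 0, 0, 3, 1], [0, 0, 0, 0, 0, 5, 1], [0, 0, 0, 0, 0, 8, 1], [0, 0, 0, 0, 0, 10, 1], [0, 0, 0, 0, 0, 12, 1], [0, 0, 0, 0, 0, 10, 1], [0, 0, 0, 0, 0, 6, 1], [0, 0, 0, 0, 0, 4, 1], [0, 0, 0, 0, 0, 0, 1]],
])

```text
t: 4.15
tcp_pos: [0.6137, -0.1925, 0.2052]
orientation: [179.9, 0.0, 89.9]
wrist_force: [-0.7, 0.1, -6.0]
finger_gap: 0.616
grip_force: 28.0
```

carry_out([
  [[0, 0, 0, -6, 0, 0, 1], [0, 0, 0, -12, 0, 0, 1], [0, 0, 0, -18, 0, 0, 1], [0, 0, 0, -22, 0, 0, 1], [0, 0, 0, -22, 0, 0, 1], [0, 0, 0, -22, 2, 0, 1], [0, 0, 0, -22, 5, 0, 1], [0, 0, 0, -18, 10, 0, 1], [0, 0, 0, -10, 15, 0, 1], [0, 0, 0, -6, 20, 0, 1]],
])

```text
t: 4.98
tcp_pos: [0.4525, -0.1404, 0.2034]
orientation: [-179.9, 0.0, 89.8]
wrist_force: [0.7, -0.0, -6.3]
finger_gap: 0.613
grip_force: 28.0
```

carry_out([
  [[0, 0, 0, 0, 24, 0, 1], [0, 0, 0, 0, 26, 0, 1], [0, 0, 0, 0, 26, 0, 1], [0, 0, 0, 0, 26, 0, 1], [0, 0, 0, 0, 26, 0, 1], [0, 0, 0, 0, 26, 0, 1], [0, 0, 0, 0, 26, 0, 1], [0, 0, 0, 0, 26, 0, 1], [0, 0, 0, 0, 26, 0, 1], [0, 0, 0, 0, 26, 0, 1]],
])

```text
t: 5.82
tcp_pos: [0.4541, 0.1185, 0.2035]
orientation: [-179.9, 0.0, 89.9]
wrist_force: [0.3, 0.4, -7.4]
finger_gap: 0.62
grip_force: 28.0
```

carry_out([
  [[0, 0, 0, 0, 22, 0, 1], [0, 0, 0, 0, 18, 0, 1], [0, 0, 0, 0, 12, 0, 1], [0, 0, 0, 0, 8, 0, 1], [0, 0, 0, 0, 4, 0, 1], [0, 0, 0, 0, 2, 0, 1], [0, 0, 0, 0, 0, 0, 1], [0, 0, 0, 0, 0, 0, 1]],
])

```text
t: 6.48
tcp_pos: [0.4552, 0.1829, 0.2039]
orientation: [-180.0, 0.0, 89.8]
wrist_force: [-0.4, -0.6, -6.1]
finger_gap: 0.614
grip_force: 28.0
```

```bash
cat >> h.py <<'E'
from scipy.optimize import least_squares
def cloud(c):
    D=c["depth"]; h,w=D.shape; g=np.stack(np.meshgrid(np.arange(w),np.arange(h)),-1).reshape(-1,2)
    R=cv2.Rodrigues(np.asarray(c["rvec"],float))[0]; z=D.reshape(-1).astype(float)
    X=(np.c_[und(c,g)*z[:,None],z]-np.ravel(c["tvec"]))@R; return X[z>0]
def axis(X,x,y,r,bands,rad=.055):
    "circle of known radius r fitted to outer points in each z band"
    for lo,hi in bands:
        q=X[(np.hypot(X[:,0]-x,X[:,1]-y)<rad)&(X[:,2]>lo)&(X[:,2]<hi)][:,:2]
        if len(q)<10: print(lo,hi,"few");continue
        s=least_squares(lambda p:np.hypot(*(q-p).T)-r,[x,y],loss="soft_l1",f_scale=.002)
        print("z",lo,hi,len(q),"centre",s.x.round(4),"resid",np.median(abs(s.fun)).round(4))
E
python3 - <<'E'
from h import *
print(observe()["tcp_pos"])
cs=[capture(n) for n in("scene","top")]
for c in cs:
    axis(cloud(c),.456,.184,.034,[(.085,.12),(.12,.15),(.15,.175)])
X=np.vstack([cloud(c) for c in cs]); print("both");axis(X,.456,.184,.034,[(.085,.13),(.13,.175)])
q=X[(np.hypot(X[:,0]-.456,X[:,1]-.184)<.03)&(X[:,2]>.03)];print("low z",np.percentile(q[:,2],[.5,2]))
E
```

```text
[0.45524851 0.1828503  0.20391511]
z 0.085 0.12 806 centre [0.4534 0.1763] resid 0.0006
z 0.12 0.15 746 centre [0.4544 0.177 ] resid 0.0006
z 0.15 0.175 660 centre [0.4553 0.1776] resid 0.0007
z 0.085 0.12 102 centre [0.4516 0.1777] resid 0.0003
z 0.12 0.15 94 centre [0.4528 0.1785] resid 0.0002
z 0.15 0.175 83 centre [0.4537 0.1792] resid 0.0003
both
z 0.085 0.13 1189 centre [0.4535 0.1765] resid 0.0007
z 0.13 0.175 1302 centre [0.455  0.1776] resid 0.0007
low z [0.08057934 0.09243229]
```

Run:
```python
from h import *
for n in("scene0","top0"):
    c=dict(np.load(n+".npz")); axis(cloud(c),.6126,-.1917,.034,[(.03,.06),(.06,.09),(.09,.12)])
    axis(cloud(c),.6126,-.1917,.0255,[(.156,.171)])
```

```text
z 0.03 0.06 342 centre [ 0.6124 -0.1993] resid 0.0011
z 0.06 0.09 365 centre [ 0.6133 -0.1986] resid 0.0009
z 0.09 0.12 376 centre [ 0.6143 -0.1984] resid 0.0011
z 0.156 0.171 152 centre [ 0.6167 -0.1983] resid 0.001
z 0.03 0.06 117 centre [ 0.6117 -0.1959] resid 0.0003
z 0.06 0.09 132 centre [ 0.6127 -0.1954] resid 0.0003
z 0.09 0.12 144 centre [ 0.6138 -0.1948] resid 0.0003
z 0.156 0.171 235 centre [ 0.6127 -0.1982] resid 0.0041
```

carry_out([
  [[0, 0, 0, 0, 0, -4, 1], [0, 0, 0, 0, 0, -8, 1], [0, 0, 0, 0, 0, -12, 1], [0, 0, 0, 0, 0, -12, 1], [0, 0, 0, 0, 0, -10, 1], [0, 0, 0, 0, 0, -6, 1], [0, 0, 0, 0, 0, -4, 1], [0, 0, 0, 0, 0, -2, 1], [0, 0, 0, 0, 0, 0, 1]],
])

```text
t: 7.33
tcp_pos: [0.4553, 0.1836, 0.1458]
orientation: [-180.0, 0.0, 89.9]
wrist_force: [-0.6, 0.1, -6.9]
finger_gap: 0.618
grip_force: 28.0
```

Run:
```python
from h import *
s=observe();print(s["tcp_pos"],s["wrist_force"])
o=[]
for n in("scene","top"):
    c=capture(n); u,v=proj(c,[(.456,.184,.04)])[0].astype(int); im=c["image"][v-50:v+50,u-65:u+65]
    big=cv2.resize(im,None,fx=6,fy=6,interpolation=cv2.INTER_CUBIC)[...,::-1].copy()
    a=np.linspace(0,2*np.pi,73)
    for r,z,col in((.034,.015,(0,0,255)),):
        p=(proj(c,np.c_[.4559+r*np.cos(a),.1838+r*np.sin(a),0*a+z])-[u-65,v-50]+.5)*6-.5
        cv2.polylines(big,[p.round().astype(np.int32)],True,col,1)
    o.append(big)
cv2.imwrite("pics/p1.png",cv2.resize(np.hstack(o),None,fx=.51,fy=.51,interpolation=cv2.INTER_AREA))
np.save("p1.npy",np.hstack(o)); cv2.imwrite("pics/p1s.png",o[0])
```

```text
[0.45531038 0.18364876 0.14575171] [-0.61822838  0.09286319 -6.85324889]
```

View pics/p1.png

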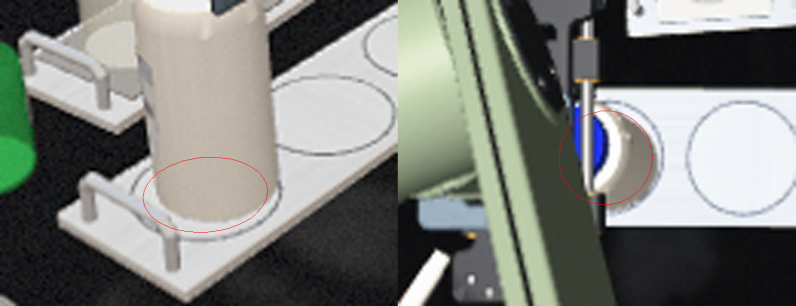

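Bottle hovers about 4 mm over the ring. In the scene crop its base spans columns 155–277 inside the ring at 133–281, so it sits a few mm toward −y. I'll quantify that against the rings as each camera sees them.

```bash
cat >> h.py <<'E'
def rings(c):
    "centres of the 4 engraved circles as this camera sees them, cast to z=.012"
    g=cv2.cvtColor(c["image"],cv2.COLOR_RGB2GRAY); big=cv2.resize(g,None,fx=4,fy=4,interpolation=cv2.INTER_CUBIC)
    m=cv2.adaptiveThreshold(big,255,cv2.ADAPTIVE_THRESH_MEAN_C,cv2.THRESH_BINARY_INV,41,12); out=[]
    for k in(.15,.05,-.05,-.15):
        ce=np.array([.453+.0193*k,.0338+k]); ys,xs=np.nonzero(m)
        px=np.c_[xs,ys]/4-.375; W=cast(c,px,.012)[:,:2]; r=np.hypot(*(W-ce).T)
        q=W[(r>.036)&(r<.048)]
        s=least_squares(lambda p:np.hypot(*(q-p[:2]).T)-p[2],[*ce,.042],loss="soft_l1",f_scale=.001)
        out.append(s.x)
    return np.array(out)
def base(c,x,y,r):
    "silhouette of white bottle low down: print left/right columns"
E
python3 - <<'E'
from h import *
for n in("scene0","top0"): print(n,rings(dict(np.load(n+".npz"))).round(4).tolist())
X={}
for n in("scene","top"):
    c=capture(n); np.savez(n+"1.npz",**c); axis(cloud(c),.456,.184,.034,[(.025,.05),(.05,.08)])
c=dict(np.load("scene0.npz"))
# pad positions: pad edges are light lines; cast pads centre from rack edges in scene: front rack corners
E
```

```text
scene0 [[0.4587, 0.1812, 0.0415], [0.4566, 0.0804, 0.0413], [0.4544, -0.0198, 0.0412], [0.4522, -0.1201, 0.0413]]
top0 [[0.4561, 0.1838, 0.0409], [0.454, 0.0836, 0.0409], [0.4519, -0.0164, 0.0409], [0.4498, -0.1164, 0.0408]]
z 0.025 0.05 522 centre [0.4537 0.1774] resid 0.0006
z 0.05 0.08 647 centre [0.4545 0.178 ] resid 0.0006
z 0.025 0.05 55 centre [0.452 0.179] resid 0.0003
z 0.05 0.08 71 centre [0.4529 0.1796] resid 0.0002
```

Run:
```python
from h import *
c=dict(np.load("scene1.npz")); r=.034; a=np.linspace(0,2*np.pi,361)
for nm,(x,y) in dict(ring=(.4587,.1812),fit=(.4535,.177)).items():
    p=proj(c,np.c_[x+r*np.cos(a),y+r*np.sin(a),0*a+.018]); print(nm,"cols",p[:,0].min().round(1),p[:,0].max().round(1),"bottom",p[:,1].max().round(1), p[p[:,1].argmax()].round(1))
    q=proj(c,[(x,y,.018)]); 
im=c["image"].astype(int); u,v=proj(c,[(.4559,.1838,.04)])[0].astype(int)
# row profile & column profile
row=int(proj(c,[(.4535,.177,.05)])[0][1]); print("row",row,[(x,int(im[row,x].sum()/3)) for x in range(u-35,u+40)])
col=int(p[p[:,1].argmax()][0]); print("col",col,[(y,int(im[y,col].sum()/3)) for y in range(v+5,v+40)])
P=proj(c,[(.4587,.1812,.05),(.4535,.177,.05)]); print(P)
```

```text
ring cols 243.1 283.7 bottom 277.5 [261.4 277.5]
fit cols 247.1 287.6 bottom 277.5 [265.5 277.5]
row 249 [(227, 24), (228, 24), (229, 26), (230, 24), (231, 24), (232, 17), (233, 14), (234, 20), (235, 16), (236, 26), (237, 26), (238, 15), (239, 26), (240, 21), (241, 29), (242, 18), (243, 25), (244, 7), (245, 159), (246, 161), (247, 167), (248, 171), (249, 175), (250, 176), (251, 177), (252, 178), (253, 181), (254, 182), (255, 180), (256, 182), (257, 182), (258, 184), (259, 184), (260, 182), (261, 182), (262, 183), (263, 183), (264, 183), (265, 180), (266, 182), (267, 179), (268, 180), (269, 180), (270, 181), (271, 180), (272, 182), (273, 177), (274, 176), (275, 175), (276, 173), (277, 172), (278, 168), (279, 169), (280, 169), (281, 164), (282, 159), (283, 157), (284, 150), (285, 144), (286, 153), (287, 207), (288, 222), (289, 220), (290, 220), (291, 219), (292, 219), (293, 217), (294, 218), (295, 219), (296, 221), (297, 221), (298, 221), (299, 220), (300, 218), (301, 218)]
col 265 [(260, 181), (261, 181), (262, 182), (263, 181), (264, 182), (265, 180), (266, 180), (267, 183), (268, 178), (269, 180), (270, 181), (271, 180), (272, 181), (273, 180), (274, 181), (275, 179), (276, 182), (277, 209), (278, 221), (279, 220), (280, 220), (281, 222), (282, 195), (283, 164), (284, 217), (285, 215), (286, 217), (287, 216), (288, 217), (289, 218), (290, 219), (291, 219), (292, 217), (293, 216), (294, 203)]
[[262.30374936 249.30310472]
 [266.35431183 249.27507836]]
```

Both cameras agree the bottle needs about +4 mm in x and +4 mm in y. I'll correct, then lower until contact.

carry_out([
  [[0, 0, 0, 2, 2, 0, 1], [0, 0, 0, 2, 2, 0, 1], [0, 0, 0, 0, 0, -1, 1], [0, 0, 0, 0, 0, -1, 1], [0, 0, 0, 0, 0, -1, 1], [0, 0, 0, 0, 0, 0, 1]],
])

```text
t: 8.03
tcp_pos: [0.459, 0.1875, 0.1426]
orientation: [-180.0, 0.0, 89.9]
wrist_force: [-0.2, 0.2, -7.5]
finger_gap: 0.614
grip_force: 28.0
```

carry_out([
  [[0, 0, 0, 0, 0, -0.5, 1], [0, 0, 0, 0, 0, -0.5, 1], [0, 0, 0, 0, 0, 0, 1]],
])

```text
t: 8.28
tcp_pos: [0.4592, 0.1875, 0.1419]
orientation: [-180.0, 0.0, 89.9]
wrist_force: [0.1, -0.8, -6.8]
finger_gap: 0.618
grip_force: 28.0
```

carry_out([
  [[0, 0, 0, 0, 0, -0.5, 1], [0, 0, 0, 0, 0, -0.5, 1], [0, 0, 0, 0, 0, 0, 1]],
])

```text
t: 8.53
tcp_pos: [0.4594, 0.1878, 0.1414]
orientation: [180.0, -0.0, 89.9]
wrist_force: [-1.7, 0.6, -3.0]
finger_gap: 0.613
grip_force: 28.5
```

carry_out([
  [[0, 0, 0, 0, 0, -0.5, 1], [0, 0, 0, 0, 0, 0, 1], [0, 0, 0, 0, 0, 0, 0.2], [0, 0, 0, 0, 0, 0, 0.0], [0, 0, 0, 0, 0, 0, -0.3], [0, 0, 0, 0, 0, 0, -0.6], [0, 0, 0, 0, 0, 0, -1], [0, 0, 0, 0, 0, 0, -1], [0, 0, 0, 0, 0, 0, -1]],
])

```text
t: 9.28
tcp_pos: [0.4595, 0.1876, 0.1403]
orientation: [180.0, 0.0, 89.9]
wrist_force: [0.2, -0.3, -0.7]
finger_gap: 0.908
grip_force: 0.0
```

carry_out([
  [[0, 0, 0, 0, 0, 10, -1], [0, 0, 0, 0, 0, 15, -1], [0, 0, 0, 0, 0, 20, -1], [0, 0, 0, 0, 0, 20, -1], [0, 0, 0, 0, 0, 20, -1], [0, 0, 0, 0, -15, 10, -1], [0, 0, 0, 5, -25, 0, -1], [0, 0, 0, 10, -30, 0, -1], [0, 0, 0, 15, -30, 0, -1], [0, 0, 0, 15, -30, 0, -1]],
])

```text
t: 10.12
tcp_pos: [0.5047, 0.0564, 0.2366]
orientation: [179.9, -0.0, 89.9]
wrist_force: [0.8, 0.8, -0.2]
finger_gap: 0.999
grip_force: 0.0
```

Run:
```python
from h import *
for n in("scene","top"):
    c=capture(n); X=cloud(c); print(n); axis(X,.459,.184,.034,[(.02,.05),(.05,.08)])
    c=dict(np.load(n+"0.npz")); X=cloud(c)
    print("dropper");axis(X,.6057,-.0949,.0165,[(.02,.055)],.03);axis(X,.6057,-.0949,.013,[(.068,.084)],.03)
    print("glass");axis(X,.5986,.0058,.036,[(.02,.06),(.06,.1)],.045);axis(X,.5986,.0058,.014,[(.158,.17)],.03)
    print("vial");axis(X,.5936,.1067,.029,[(.02,.05),(.05,.08)],.045)
```

```text
scene
z 0.02 0.05 623 centre [0.4573 0.182 ] resid 0.0007
z 0.05 0.08 656 centre [0.4582 0.1825] resid 0.0006
dropper
z 0.02 0.055 226 centre [ 0.6075 -0.0974] resid 0.001
z 0.068 0.084 88 centre [ 0.6077 -0.0976] resid 0.001
glass
z 0.02 0.06 598 centre [6.023e-01 6.000e-04] resid 0.0008
z 0.06 0.1 637 centre [0.6014 0.0022] resid 0.0007
z 0.158 0.17 55 centre [0.602  0.0015] resid 0.0022
vial
z 0.02 0.05 404 centre [0.596  0.1056] resid 0.0007
z 0.05 0.08 431 centre [0.5955 0.1054] resid 0.0007
top
z 0.02 0.05 64 centre [0.4555 0.1834] resid 0.0002
z 0.05 0.08 71 centre [0.4565 0.184 ] resid 0.0002
dropper
z 0.02 0.055 53 centre [ 0.6066 -0.0957] resid 0.0002
z 0.068 0.084 64 centre [ 0.6073 -0.097 ] resid 0.0011
glass
z 0.02 0.06 80 centre [0.6009 0.0022] resid 0.0003
z 0.06 0.1 93 centre [0.5999 0.0037] resid 0.0002
0.158 0.17 few
vial
z 0.02 0.05 58 centre [0.5944 0.107 ] resid 0.0002
z 0.05 0.08 153 centre [0.595  0.0882] resid 0.0061
```

White landed within about 1.5 mm of centre, in both cameras. Next is the dropper: TCP at (.609, -.0965), z .058.

carry_out([
  [[0, 0, 0, 8, -12, 0, -1], [0, 0, 0, 16, -22, 0, -1], [0, 0, 0, 18, -26, 0, -1], [0, 0, 0, 18, -26, 0, -1], [0, 0, 0, 18, -26, 0, -1], [0, 0, 0, 14, -22, 0, -1], [0, 0, 0, 8, -13, 0, -1], [0, 0, 0, 4, -6, 0, -1], [0, 0, 0, 0, 0, 0, -1], [0, 0, 0, 0, 0, 0, -1]],
])

```text
t: 11.05
tcp_pos: [0.6078, -0.0944, 0.2354]
orientation: [-180.0, -0.1, 89.9]
wrist_force: [-0.7, -0.5, 0.5]
finger_gap: 0.999
grip_force: 0.0
```

carry_out([
  [[0, 0, 0, 0, 0, -10, -1], [0, 0, 0, 0, 0, -20, -1], [0, 0, 0, 0, 0, -25, -1], [0, 0, 0, 0, 0, -25, -1], [0, 0, 0, 0, 0, -25, -1], [0, 0, 0, 0, 0, -25, -1], [0, 0, 0, 0, 0, -20, -1], [0, 0, 0, 0, 0, -15, -1], [0, 0, 0, 0, 0, -8, -1], [0, 0, 0, 0, 0, -4, -1]],
])

```text
t: 11.88
tcp_pos: [0.6069, -0.0942, 0.0571]
orientation: [-179.8, -0.0, 90.0]
wrist_force: [0.3, 0.3, 0.4]
finger_gap: 1.002
grip_force: 0.0
```

carry_out([
  [[0, 0, 0, 2, -2, 1, -0.5], [0, 0, 0, 0, 0, 0, -0.2], [0, 0, 0, 0, 0, 0, 0.1], [0, 0, 0, 0, 0, 0, 0.25], [0, 0, 0, 0, 0, 0, 0.35], [0, 0, 0, 0, 0, 0, 0.5], [0, 0, 0, 0, 0, 0, 0.7], [0, 0, 0, 0, 0, 0, 1], [0, 0, 0, 0, 0, 0, 1], [0, 0, 0, 0, 0, 0, 1]],
], grip_force=10)

```text
t: 12.72
tcp_pos: [0.6102, -0.0974, 0.0595]
orientation: [-180.0, -0.0, 89.9]
wrist_force: [-1.1, -0.7, 0.2]
finger_gap: 0.33
grip_force: 10.0
```

carry_out([
  [[0, 0, 0, 0, 0, 2, 1], [0, 0, 0, 0, 0, 3, 1], [0, 0, 0, 0, 0, 5, 1], [0, 0, 0, 0, 0, 8, 1], [0, 0, 0, 0, 0, 10, 1], [0, 0, 0, 0, 0, 12, 1], [0, 0, 0, 0, 0, 10, 1], [0, 0, 0, 0, 0, 6, 1], [0, 0, 0, 0, 0, 4, 1], [0, 0, 0, 0, 0, 0, 1]],
])

```text
t: 13.55
tcp_pos: [0.6108, -0.0974, 0.1207]
orientation: [179.9, 0.0, 89.9]
wrist_force: [-0.4, -0.6, -2.2]
finger_gap: 0.331
grip_force: 9.9
```

carry_out([
  [[0, 0, 0, -6, 0, 0, 1], [0, 0, 0, -12, 0, 0, 1], [0, 0, 0, -18, 0, 0, 1], [0, 0, 0, -22, 0, 0, 1], [0, 0, 0, -22, 0, 0, 1], [0, 0, 0, -22, 2, 0, 1], [0, 0, 0, -22, 6, 0, 1], [0, 0, 0, -16, 12, 0, 1], [0, 0, 0, -8, 18, 0, 1], [0, 0, 0, -4, 22, 0, 1]],
])

```text
t: 14.38
tcp_pos: [0.4556, -0.0374, 0.1189]
orientation: [-179.9, 0.0, 89.8]
wrist_force: [0.2, 0.3, -0.9]
finger_gap: 0.333
grip_force: 9.9
```

carry_out([
  [[0, 0, 0, 0, 24, 0, 1], [0, 0, 0, 0, 24, 0, 1], [0, 0, 0, 0, 22, 0, 1], [0, 0, 0, 0, 18, 0, 1], [0, 0, 0, 0, 14, 0, 1], [0, 0, 0, 0, 9, 0, 1], [0, 0, 0, 0, 5, 0, 1], [0, 0, 0, 0, 3, 0, 1], [0, 0, 0, 0, 0, 0, 1], [0, 0, 0, 0, 0, 0, 1]],
])

```text
t: 15.22
tcp_pos: [0.4582, 0.0812, 0.1193]
orientation: [-180.0, 0.0, 89.9]
wrist_force: [-0.1, 0.3, -0.4]
finger_gap: 0.331
grip_force: 9.9
```

carry_out([
  [[0, 0, 0, 0, 0, -4, 1], [0, 0, 0, 0, 0, -8, 1], [0, 0, 0, 0, 0, -12, 1], [0, 0, 0, 0, 0, -12, 1], [0, 0, 0, 0, 0, -10, 1], [0, 0, 0, 0, 0, -7, 1], [0, 0, 0, 0, 0, -4, 1], [0, 0, 0, 0, 0, -2, 1], [0, 0, 0, 0, 0, -1, 1], [0, 0, 0, 0, 0, 0, 1]],
])

```text
t: 16.05
tcp_pos: [0.4585, 0.0816, 0.0595]
orientation: [180.0, -0.0, 89.9]
wrist_force: [0.3, -0.4, -0.4]
finger_gap: 0.331
grip_force: 9.9
```

Run:
```python
from h import *
s=observe(); print(s["tcp_pos"],s["wrist_force"])
for n in("scene","top"):
    c=capture(n); X=cloud(c); print(n); axis(X,.457,.081,.0165,[(.025,.04),(.04,.06)],.03)
```

```text
[0.45847338 0.08160581 0.05953395] [ 0.28252015 -0.44467024 -0.44947297]
scene
z 0.025 0.04 132 centre [0.4577 0.0817] resid 0.0006
z 0.04 0.06 164 centre [0.4583 0.0819] resid 0.0006
top
0.025 0.04 few
0.04 0.06 few
```

carry_out([
  [[0, 0, 0, -0.5, -1, -1, 1], [0, 0, 0, 0, 0, -0.7, 1], [0, 0, 0, 0, 0, -0.5, 1], [0, 0, 0, 0, 0, -0.3, 1], [0, 0, 0, 0, 0, 0, 1], [0, 0, 0, 0, 0, 0, 1]],
])

```text
t: 16.65
tcp_pos: [0.4578, 0.0807, 0.057]
orientation: [180.0, -0.0, 89.9]
wrist_force: [0.4, -0.5, -0.8]
finger_gap: 0.329
grip_force: 9.9
```

carry_out([
  [[0, 0, 0, 0, 0, -0.5, 1], [0, 0, 0, 0, 0, -0.5, 1], [0, 0, 0, 0, 0, 0, 1]],
])

```text
t: 16.9
tcp_pos: [0.458, 0.0807, 0.0563]
orientation: [180.0, -0.0, 89.9]
wrist_force: [0.4, 0.1, 3.9]
finger_gap: 0.329
grip_force: 10.1
```

Contact at +3.9 N. Opening gently and rising.

carry_out([
  [[0, 0, 0, 0, 0, 0, 0.3], [0, 0, 0, 0, 0, 0, 0.2], [0, 0, 0, 0, 0, 0, 0.0], [0, 0, 0, 0, 0, 0, -0.3], [0, 0, 0, 0, 0, 0, -0.6], [0, 0, 0, 0, 0, 0, -1], [0, 0, 0, 0, 0, 0, -1], [0, 0, 0, 0, 0, 0, -1]],
])

```text
t: 17.57
tcp_pos: [0.4578, 0.0807, 0.0559]
orientation: [180.0, -0.0, 89.9]
wrist_force: [0.4, -1.2, 0.1]
finger_gap: 0.805
grip_force: 0.0
```

carry_out([
  [[0, 0, 0, 0, 0, 6, -1], [0, 0, 0, 0, 0, 12, -1], [0, 0, 0, 0, 0, 20, -1], [0, 0, 0, 0, 0, 25, -1], [0, 0, 0, 0, 0, 30, -1], [0, 0, 0, 0, 0, 30, -1], [0, 0, 0, 0, 0, 30, -1], [0, 0, 0, 0, -10, 20, -1], [0, 0, 0, 10, -20, 10, -1], [0, 0, 0, 15, -20, 0, -1]],
])

```text
t: 18.4
tcp_pos: [0.4836, 0.0306, 0.2428]
orientation: [179.6, -0.0, 90.0]
wrist_force: [1.4, 0.3, -0.7]
finger_gap: 1.001
grip_force: 0.0
```

Run:
```python
from h import *
s=observe(); print(s["tcp_pos"],s["wrist_force"])
for n in("scene","top"):
    c=capture(n); X=cloud(c); print(n); axis(X,.457,.081,.0165,[(.02,.04),(.04,.06)],.03); axis(X,.457,.183,.034,[(.02,.06)]); np.savez(n+"2.npz",**c)
```

```text
[0.4835911  0.03058694 0.24278904] [ 1.42724622  0.31869063 -0.728226  ]
scene
z 0.02 0.04 170 centre [0.456  0.0813] resid 0.0007
z 0.04 0.06 184 centre [0.4557 0.081 ] resid 0.0008
z 0.02 0.06 844 centre [0.4575 0.182 ] resid 0.0006
top
0.02 0.04 few
0.04 0.06 few
0.02 0.06 few
```

carry_out([
  [[0, 0, 0, 18, -4, 0, -1], [0, 0, 0, 22, -5, 0, -1], [0, 0, 0, 22, -5, 0, -1], [0, 0, 0, 20, -5, 0, -1], [0, 0, 0, 16, -5, 0, -1], [0, 0, 0, 10, -2, 0, -1], [0, 0, 0, 6, -1, 0, -1], [0, 0, 0, 2, -1, 0, -1], [0, 0, 0, 0, 0, 0, -1], [0, 0, 0, 0, 0, 0, -1]],
])

```text
t: 19.33
tcp_pos: [0.598, 0.003, 0.2391]
orientation: [-180.0, -0.0, 89.9]
wrist_force: [-0.7, -0.2, 1.0]
finger_gap: 0.999
grip_force: 0.0
```

carry_out([
  [[0, 0, 0, 0, 0, -8, -1], [0, 0, 0, 0, 0, -15, -1], [0, 0, 0, 0, 0, -18, -1], [0, 0, 0, 0, 0, -18, -1], [0, 0, 0, 0, 0, -14, -1], [0, 0, 0, 0, 0, -10, -1], [0, 0, 0, 0, 0, -6, -1], [0, 0, 0, 0, 0, -3, -1], [0, 0, 0, 0, 0, 0, -1]],
])

```text
t: 20.08
tcp_pos: [0.5986, 0.0027, 0.1467]
orientation: [-180.0, -0.0, 89.9]
wrist_force: [0.1, 0.4, 0.7]
finger_gap: 1.0
grip_force: 0.0
```

Run:
```python
from h import *
s=observe(); print(s["tcp_pos"],s["wrist_force"])
c=capture("scene"); im=c["image"]; u,v=proj(c,[s["tcp_pos"]])[0].astype(int); print(u,v)
cv2.imwrite("pics/g3.png",cv2.resize(im[v-60:v+70,u-80:u+100],None,fx=4,fy=4,interpolation=cv2.INTER_CUBIC)[...,::-1])
```

```text
[0.59857394 0.0027191  0.14670926] [0.12014309 0.44642845 0.69068239]
271 141
```

View pics/g3.png

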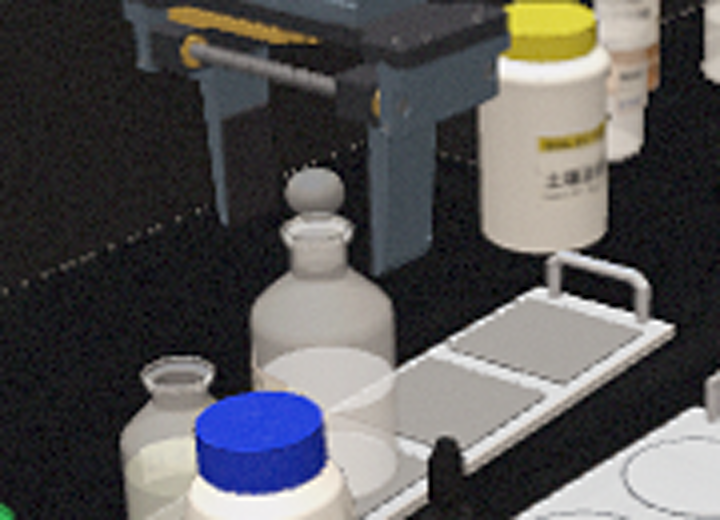

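The knob at crop (315,190) lies between the fingers. The tips are level with the neck lip at (315,230), so I'll raise 4 mm and shift +4 mm in x before closing.

carry_out([
  [[0, 0, 0, 4, 0, 4, -1], [0, 0, 0, 0, 0, 0, -0.3], [0, 0, 0, 0, 0, 0, 0], [0, 0, 0, 0, 0, 0, 0.2], [0, 0, 0, 0, 0, 0, 0.3], [0, 0, 0, 0, 0, 0, 0.4], [0, 0, 0, 0, 0, 0, 0.6], [0, 0, 0, 0, 0, 0, 1], [0, 0, 0, 0, 0, 0, 1], [0, 0, 0, 0, 0, 0, 1]],
], grip_force=25)

```text
t: 20.97
tcp_pos: [0.6024, 0.0026, 0.151]
orientation: [-179.9, 0.0, 89.9]
wrist_force: [-1.7, -1.0, 1.5]
finger_gap: 0.374
grip_force: 1.2
```

carry_out([
  [[0, 0, 0, 0, 0, 1, 1], [0, 0, 0, 0, 0, 1, 1], [0, 0, 0, 0, 0, 2, 1], [0, 0, 0, 0, 0, 2, 1], [0, 0, 0, 0, 0, 3, 1], [0, 0, 0, 0, 0, 3, 1], [0, 0, 0, 0, 0, 2, 1], [0, 0, 0, 0, 0, 1, 1], [0, 0, 0, 0, 0, 0, 1]],
])

```text
t: 21.72
tcp_pos: [0.603, 0.0026, 0.1664]
orientation: [180.0, 0.0, 89.9]
wrist_force: [-0.0, -0.1, -2.9]
finger_gap: 0.344
grip_force: 22.3
```

carry_out([
  [[0, 0, 0, 0, 0, 4, 1], [0, 0, 0, 0, 0, 8, 1], [0, 0, 0, 0, 0, 10, 1], [0, 0, 0, 0, 0, 8, 1], [0, 0, 0, -3, 0, 4, 1], [0, 0, 0, -6, 0, 0, 1], [0, 0, 0, -10, -1, 0, 1], [0, 0, 0, -14, -2, 0, 1], [0, 0, 0, -16, -2, 0, 1], [0, 0, 0, -18, -3, 0, 1]],
])

```text
t: 22.55
tcp_pos: [0.5339, -0.0053, 0.1993]
orientation: [-179.9, -0.0, 89.9]
wrist_force: [-0.3, -1.0, -3.0]
finger_gap: 0.342
grip_force: 22.3
```

carry_out([
  [[0, 0, 0, -18, -3, 0, 1], [0, 0, 0, -16, -3, 0, 1], [0, 0, 0, -14, -2, 0, 1], [0, 0, 0, -12, -2, 0, 1], [0, 0, 0, -8, -1, 0, 1], [0, 0, 0, -6, 0, 0, 1], [0, 0, 0, -4, 0, 0, 1], [0, 0, 0, -2, 0, 0, 1], [0, 0, 0, 0, 0, 0, 1], [0, 0, 0, 0, 0, 0, 1]],
])

```text
t: 23.38
tcp_pos: [0.4563, -0.0163, 0.2]
orientation: [180.0, 0.0, 89.9]
wrist_force: [0.3, -0.3, -3.3]
finger_gap: 0.342
grip_force: 22.3
```

carry_out([
  [[0, 0, 0, 0, 0, -4, 1], [0, 0, 0, 0, 0, -8, 1], [0, 0, 0, 0, 0, -10, 1], [0, 0, 0, 0, 0, -10, 1], [0, 0, 0, 0, 0, -6, 1], [0, 0, 0, 0, 0, -4, 1], [0, 0, 0, 0, 0, -2, 1], [0, 0, 0, 0, 0, 0, 1]],
])

```text
t: 24.05
tcp_pos: [0.4557, -0.0163, 0.1555]
orientation: [-180.0, -0.0, 89.9]
wrist_force: [0.2, -0.7, -3.0]
finger_gap: 0.345
grip_force: 22.3
```

Run:
```python
from h import *
s=observe(); print(s["tcp_pos"],s["wrist_force"])
for n in("scene","top"):
    c=capture(n); X=cloud(c); print(n); axis(X,.455,-.018,.036,[(.035,.06),(.06,.08),(.08,.11)],.045)
```

```text
[ 0.45573563 -0.01632946  0.1555467 ] [ 0.19131779 -0.69447382 -3.01501735]
scene
z 0.035 0.06 416 centre [ 0.4576 -0.0182] resid 0.0007
z 0.06 0.08 351 centre [ 0.4574 -0.0173] resid 0.0006
z 0.08 0.11 559 centre [ 0.4572 -0.0167] resid 0.0007
top
0.035 0.06 few
0.06 0.08 few
0.08 0.11 few
```

carry_out([
  [[0, 0, 0, -1.5, -0.5, -1, 1], [0, 0, 0, -1, -0.5, -1.5, 1], [0, 0, 0, 0, 0, -1.5, 1], [0, 0, 0, 0, 0, -1, 1], [0, 0, 0, 0, 0, 0, 1], [0, 0, 0, 0, 0, 0, 1]],
])

```text
t: 24.65
tcp_pos: [0.4533, -0.0174, 0.1509]
orientation: [180.0, 0.0, 89.9]
wrist_force: [-0.0, 0.5, -4.5]
finger_gap: 0.343
grip_force: 22.3
```

carry_out([
  [[0, 0, 0, 0, 0, -0.5, 1], [0, 0, 0, 0, 0, -0.5, 1], [0, 0, 0, 0, 0, 0, 1], [0, 0, 0, 0, 0, 0, 1]],
])

```text
t: 24.98
tcp_pos: [0.4533, -0.0173, 0.15]
orientation: [180.0, -0.0, 89.9]
wrist_force: [0.2, -0.4, -4.2]
finger_gap: 0.347
grip_force: 22.3
```

carry_out([
  [[0, 0, 0, 0, 0, -0.5, 1], [0, 0, 0, 0, 0, -0.5, 1], [0, 0, 0, 0, 0, 0, 1], [0, 0, 0, 0, 0, 0, 1]],
])

```text
t: 25.32
tcp_pos: [0.4533, -0.0173, 0.149]
orientation: [-180.0, -0.0, 89.9]
wrist_force: [0.4, -0.1, -3.4]
finger_gap: 0.348
grip_force: 22.3
```

carry_out([
  [[0, 0, 0, 0, 0, -0.5, 1], [0, 0, 0, 0, 0, -0.5, 1], [0, 0, 0, 0, 0, 0, 1], [0, 0, 0, 0, 0, 0, 1]],
])

```text
t: 25.65
tcp_pos: [0.4533, -0.0173, 0.1479]
orientation: [180.0, 0.0, 89.9]
wrist_force: [-0.5, -0.5, -3.4]
finger_gap: 0.342
grip_force: 22.3
```

carry_out([
  [[0, 0, 0, 0, 0, -0.5, 1], [0, 0, 0, 0, 0, 0, 1], [0, 0, 0, 0, 0, 0, 1]],
])

```text
t: 25.9
tcp_pos: [0.4534, -0.0174, 0.1478]
orientation: [180.0, 0.0, 89.9]
wrist_force: [-0.2, 0.1, -0.4]
finger_gap: 0.342
grip_force: 22.9
```

Load has come off (−3.4 to −0.4 N), so it is in contact. Release slowly and rise.

carry_out([
  [[0, 0, 0, 0, 0, -0.3, 1], [0, 0, 0, 0, 0, 0, 0.3], [0, 0, 0, 0, 0, 0, 0.2], [0, 0, 0, 0, 0, 0, 0.0], [0, 0, 0, 0, 0, 0, -0.3], [0, 0, 0, 0, 0, 0, -0.6], [0, 0, 0, 0, 0, 0, -1], [0, 0, 0, 0, 0, 0, -1], [0, 0, 0, 0, 0, 0, -1]],
])

```text
t: 26.65
tcp_pos: [0.4533, -0.0173, 0.1471]
orientation: [180.0, -0.0, 89.9]
wrist_force: [0.3, -0.5, -0.1]
finger_gap: 0.807
grip_force: 0.0
```

carry_out([
  [[0, 0, 0, 0, 0, 6, -1], [0, 0, 0, 0, 0, 12, -1], [0, 0, 0, 0, 0, 20, -1], [0, 0, 0, 0, 0, 25, -1], [0, 0, 0, 0, 0, 25, -1], [0, 0, 0, 0, 0, 10, -1], [0, 0, 0, 15, 12, 0, -1], [0, 0, 0, 25, 22, 0, -1], [0, 0, 0, 25, 22, 0, -1], [0, 0, 0, 25, 22, 0, -1]],
])

```text
t: 27.48
tcp_pos: [0.544, 0.0614, 0.2451]
orientation: [180.0, 0.0, 89.9]
wrist_force: [0.2, -0.3, -0.7]
finger_gap: 0.999
grip_force: 0.0
```

Run:
```python
from h import *
s=observe(); print(s["tcp_pos"],s["wrist_force"])
for n in("scene","top"):
    c=capture(n); X=cloud(c); print(n); axis(X,.455,-.018,.036,[(.02,.06),(.06,.1)],.045); axis(X,.457,.081,.0165,[(.02,.04)],.03); axis(X,.457,.183,.034,[(.02,.06)]); 
    axis(X,.595,.106,.029,[(.02,.05),(.05,.08)],.045)
```

```text
[0.54395436 0.0614389  0.24508606] [ 0.16641511 -0.26053149 -0.73516809]
scene
z 0.02 0.06 661 centre [ 0.4548 -0.0192] resid 0.0007
z 0.06 0.1 712 centre [ 0.4539 -0.0178] resid 0.0007
z 0.02 0.04 168 centre [0.4558 0.0813] resid 0.0007
z 0.02 0.06 833 centre [0.4575 0.182 ] resid 0.0006
z 0.02 0.05 177 centre [0.5962 0.1055] resid 0.0006
z 0.05 0.08 217 centre [0.5957 0.1056] resid 0.0007
top
0.02 0.06 few
0.06 0.1 few
0.02 0.04 few
z 0.02 0.06 32 centre [0.4558 0.1835] resid 0.0001
0.02 0.05 few
0.05 0.08 few
```

Glass landed within 1 mm of its ring and the others are undisturbed. Now the vial: TCP (.598, .1055), z .054.

carry_out([
  [[0, 0, 0, 16, 14, 0, -1], [0, 0, 0, 16, 12, 0, -1], [0, 0, 0, 12, 10, 0, -1], [0, 0, 0, 7, 5, 0, -1], [0, 0, 0, 3, 2, -10, -1], [0, 0, 0, 0, 0, -20, -1], [0, 0, 0, 0, 0, -25, -1], [0, 0, 0, 0, 0, -20, -1], [0, 0, 0, 0, 0, -10, -1], [0, 0, 0, 0, 0, 0, -1]],
])

```text
t: 28.42
tcp_pos: [0.5948, 0.1027, 0.1572]
orientation: [-179.6, 0.1, 89.9]
wrist_force: [0.5, 0.1, -0.1]
finger_gap: 1.0
grip_force: 0.0
```

carry_out([
  [[0, 0, 0, 3, 3, -6, -1], [0, 0, 0, 0, 0, -12, -1], [0, 0, 0, 0, 0, -18, -1], [0, 0, 0, 0, 0, -20, -1], [0, 0, 0, 0, 0, -18, -1], [0, 0, 0, 0, 0, -14, -1], [0, 0, 0, 0, 0, -8, -1], [0, 0, 0, 0, 0, -5, -1], [0, 0, 0, 0, 0, -2, -1], [0, 0, 0, 0, 0, 0, -1]],
])

```text
t: 29.25
tcp_pos: [0.6008, 0.1067, 0.0577]
orientation: [179.9, -0.0, 89.9]
wrist_force: [-0.1, 0.5, 0.3]
finger_gap: 1.0
grip_force: 0.0
```

carry_out([
  [[0, 0, 0, 0, 0, 0, -0.7], [0, 0, 0, 0, 0, 0, -0.5], [0, 0, 0, 0, 0, 0, -0.4], [0, 0, 0, 0, 0, 0, -0.3], [0, 0, 0, 0, 0, 0, -0.1], [0, 0, 0, 0, 0, 0, 0.3], [0, 0, 0, 0, 0, 0, 1], [0, 0, 0, 0, 0, 0, 1], [0, 0, 0, 0, 0, 0, 1], [0, 0, 0, 0, 0, 0, 1]],
], grip_force=15)

```text
t: 30.08
tcp_pos: [0.5994, 0.1066, 0.0573]
orientation: [-179.9, 0.0, 89.9]
wrist_force: [-5.8, 0.7, 5.3]
finger_gap: 0.622
grip_force: 15.0
```

carry_out([
  [[0, 0, 0, 0, 0, 2, 1], [0, 0, 0, 0, 0, 3, 1], [0, 0, 0, 0, 0, 5, 1], [0, 0, 0, 0, 0, 8, 1], [0, 0, 0, 0, 0, 10, 1], [0, 0, 0, 0, 0, 12, 1], [0, 0, 0, 0, 0, 10, 1], [0, 0, 0, 0, 0, 6, 1], [0, 0, 0, 0, 0, 4, 1], [0, 0, 0, 0, 0, 0, 1]],
])

```text
t: 30.92
tcp_pos: [0.6009, 0.1067, 0.1184]
orientation: [179.9, -0.0, 89.9]
wrist_force: [-0.1, -0.3, -1.6]
finger_gap: 0.621
grip_force: 15.0
```

carry_out([
  [[0, 0, 0, 0, -6, 0, 1], [0, 0, 0, 0, -12, 0, 1], [0, 0, 0, 0, -18, 0, 1], [0, 0, 0, 0, -24, 0, 1], [0, 0, 0, 0, -26, 0, 1], [0, 0, 0, 0, -26, 0, 1], [0, 0, 0, 0, -26, 0, 1], [0, 0, 0, 0, -24, 0, 1], [0, 0, 0, 0, -22, 0, 1], [0, 0, 0, -2, -16, 0, 1]],
])

```text
t: 31.75
tcp_pos: [0.5977, -0.0965, 0.1164]
orientation: [-179.9, 0.0, 89.8]
wrist_force: [-0.7, -0.2, -1.5]
finger_gap: 0.62
grip_force: 15.0
```

carry_out([
  [[0, 0, 0, -6, -12, 0, 1], [0, 0, 0, -12, -8, 0, 1], [0, 0, 0, -18, -4, 0, 1], [0, 0, 0, -22, 0, 0, 1], [0, 0, 0, -22, 0, 0, 1], [0, 0, 0, -22, 0, 0, 1], [0, 0, 0, -18, 0, 0, 1], [0, 0, 0, -12, 0, 0, 1], [0, 0, 0, -8, 0, 0, 1], [0, 0, 0, -4, 0, 0, 1]],
])

```text
t: 32.58
tcp_pos: [0.4533, -0.1175, 0.1172]
orientation: [-180.0, -0.0, 89.9]
wrist_force: [-0.5, 0.7, -2.3]
finger_gap: 0.619
grip_force: 15.0
```

carry_out([
  [[0, 0, 0, 0, 0, -4, 1], [0, 0, 0, 0, 0, -8, 1], [0, 0, 0, 0, 0, -12, 1], [0, 0, 0, 0, 0, -12, 1], [0, 0, 0, 0, 0, -10, 1], [0, 0, 0, 0, 0, -6, 1], [0, 0, 0, 0, 0, -4, 1], [0, 0, 0, 0, 0, -2, 1], [0, 0, 0, 0, 0, 0, 1]],
])

```text
t: 33.33
tcp_pos: [0.4545, -0.1173, 0.0588]
orientation: [-180.0, -0.0, 89.9]
wrist_force: [-0.6, 0.5, -0.5]
finger_gap: 0.619
grip_force: 15.0
```

Run:
```python
from h import *
s=observe(); print(s["tcp_pos"],s["wrist_force"])
for n in("scene","top"):
    c=capture(n); X=cloud(c); print(n); axis(X,.455,-.118,.029,[(.025,.05),(.05,.08)],.045); axis(X,.455,-.018,.036,[(.02,.06)],.045)
```

```text
[ 0.45452359 -0.11733828  0.05878517] [-0.59142244  0.54690623 -0.52868304]
scene
z 0.025 0.05 252 centre [ 0.4555 -0.1185] resid 0.0009
z 0.05 0.08 336 centre [ 0.4486 -0.121 ] resid 0.0028
z 0.02 0.06 664 centre [ 0.4549 -0.0192] resid 0.0008
top
z 0.025 0.05 18 centre [ 0.4541 -0.1173] resid 0.0001
z 0.05 0.08 16 centre [ 0.4541 -0.1168] resid 0.0001
0.02 0.06 few
```

carry_out([
  [[0, 0, 0, -2, -0.5, -1, 1], [0, 0, 0, -1.5, 0, -1, 1], [0, 0, 0, 0, 0, -0.7, 1], [0, 0, 0, 0, 0, -0.5, 1], [0, 0, 0, 0, 0, 0, 1], [0, 0, 0, 0, 0, 0, 1]],
])

```text
t: 33.93
tcp_pos: [0.4509, -0.1179, 0.056]
orientation: [180.0, 0.0, 89.9]
wrist_force: [0.6, 0.7, -1.8]
finger_gap: 0.617
grip_force: 15.0
```

carry_out([
  [[0, 0, 0, 0, 0, -0.5, 1], [0, 0, 0, 0, 0, -0.5, 1], [0, 0, 0, 0, 0, 0, 1], [0, 0, 0, 0, 0, 0, 1]],
])

```text
t: 34.27
tcp_pos: [0.4508, -0.1178, 0.0549]
orientation: [180.0, -0.0, 89.9]
wrist_force: [0.7, 0.1, -1.8]
finger_gap: 0.615
grip_force: 15.0
```

carry_out([
  [[0, 0, 0, 0, 0, -0.5, 1], [0, 0, 0, 0, 0, 0, 1], [0, 0, 0, 0, 0, 0, 1]],
])

```text
t: 34.52
tcp_pos: [0.4508, -0.1178, 0.0544]
orientation: [180.0, -0.0, 89.9]
wrist_force: [-0.5, -0.4, -2.6]
finger_gap: 0.62
grip_force: 15.0
```

carry_out([
  [[0, 0, 0, 0, 0, -0.5, 1], [0, 0, 0, 0, 0, 0, 1], [0, 0, 0, 0, 0, 0, 1]],
])

```text
t: 34.77
tcp_pos: [0.4508, -0.1179, 0.0542]
orientation: [180.0, 0.0, 89.9]
wrist_force: [-1.8, 0.2, 1.4]
finger_gap: 0.621
grip_force: 15.0
```

Contact. Release, rise and move off.

carry_out([
  [[0, 0, 0, 0, 0, -0.3, 1], [0, 0, 0, 0, 0, 0, 0.0], [0, 0, 0, 0, 0, 0, -0.2], [0, 0, 0, 0, 0, 0, -0.4], [0, 0, 0, 0, 0, 0, -0.6], [0, 0, 0, 0, 0, 0, -0.8], [0, 0, 0, 0, 0, 0, -1], [0, 0, 0, 0, 0, 0, -1], [0, 0, 0, 0, 0, 0, -1], [0, 0, 0, 0, 0, 0, -1]],
])

```text
t: 35.6
tcp_pos: [0.4508, -0.1178, 0.0536]
orientation: [180.0, -0.0, 89.9]
wrist_force: [-0.2, 0.9, -0.1]
finger_gap: 0.998
grip_force: 0.0
```

carry_out([
  [[0, 0, 0, 0, 0, 6, -1], [0, 0, 0, 0, 0, 12, -1], [0, 0, 0, 0, 0, 20, -1], [0, 0, 0, 0, 0, 30, -1], [0, 0, 0, 0, 0, 35, -1], [0, 0, 0, 0, 0, 35, -1], [0, 0, 0, 0, 0, 30, -1], [0, 0, 0, 0, -15, 20, -1], [0, 0, 0, 0, -30, 0, -1], [0, 0, 0, 0, -35, 0, -1]],
])

```text
t: 36.43
tcp_pos: [0.4515, -0.198, 0.2443]
orientation: [179.7, 0.1, 90.0]
wrist_force: [0.5, -0.2, -0.7]
finger_gap: 1.001
grip_force: 0.0
```

carry_out([
  [[0, 0, 0, -10, -35, 0, -1], [0, 0, 0, -10, -35, 0, -1], [0, 0, 0, -10, -35, 0, -1], [0, 0, 0, -10, -35, 0, -1], [0, 0, 0, -10, -30, 0, -1], [0, 0, 0, -5, -20, 0, -1], [0, 0, 0, 0, -10, 0, -1], [0, 0, 0, 0, 0, 0, -1], [0, 0, 0, 0, 0, 0, -1]],
])

```text
t: 37.18
tcp_pos: [0.396, -0.3972, 0.2416]
orientation: [180.0, -0.1, 89.9]
wrist_force: [0.1, 0.5, 0.3]
finger_gap: 1.002
grip_force: 0.0
```

Run:
```python
from h import *
s=observe(); print(s["tcp_pos"],s["wrist_force"])
o=[]
for n in("scene","top"):
    c=capture(n); X=cloud(c); print(n); axis(X,.453,-.118,.029,[(.02,.05),(.05,.08)],.045); axis(X,.455,-.018,.036,[(.02,.06)],.045);axis(X,.457,.081,.0165,[(.02,.04)],.03); axis(X,.457,.183,.034,[(.02,.06)])
    u,v=proj(c,[(.453,.034,.06)])[0].astype(int)
    o.append(cv2.resize(c["image"][v-75:v+75,u-130:u+130],None,fx=3,fy=3,interpolation=cv2.INTER_CUBIC)[...,::-1])
cv2.imwrite("pics/end.png",cv2.resize(np.vstack(o),None,fx=.66,fy=.66,interpolation=cv2.INTER_AREA))
```

```text
[ 0.39598214 -0.39721074  0.24163457] [0.12698959 0.47414558 0.2577827 ]
scene
z 0.02 0.05 324 centre [ 0.4515 -0.1195] resid 0.0008
z 0.05 0.08 339 centre [ 0.4508 -0.1196] resid 0.0009
z 0.02 0.06 664 centre [ 0.4549 -0.0193] resid 0.0007
z 0.02 0.04 160 centre [0.4556 0.0811] resid 0.0007
z 0.02 0.06 835 centre [0.4575 0.182 ] resid 0.0007
top
z 0.02 0.05 38 centre [ 0.45  -0.118] resid 0.0001
z 0.05 0.08 152 centre [ 0.4652 -0.1039] resid 0.006
0.02 0.06 few
0.02 0.04 few
z 0.02 0.06 96 centre [0.4557 0.1835] resid 0.0002
```

View pics/end.png

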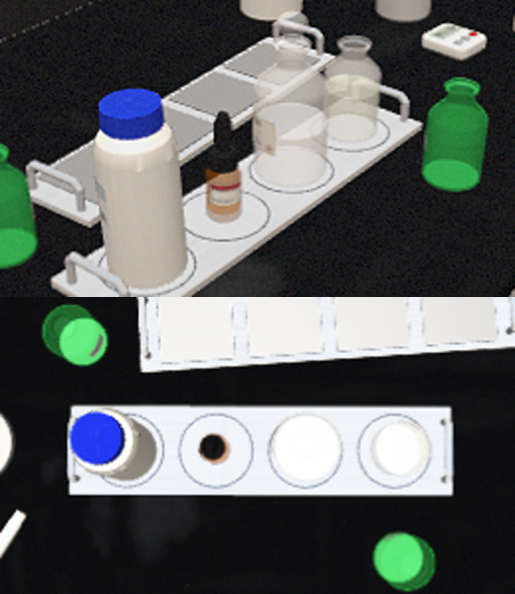

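All four stand upright in their circles in reverse order: white (127,450), dropper (214,450), glass (306,450), vial (397,450). Each is within about 1.5 mm of centre and the arm is clear.

```bash
python3 -c "
from bench import hand_in; print(hand_in())"
```

```text
the job is handed in; nothing more can be done
None
```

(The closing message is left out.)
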